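# Pin the belt guard of the key-cutting machine and switch on

## Task

The belt has been changed on the key-cutting machine: swing its belt guard fully down so that the lug goes into the fork, then pick up the flat-headed locking pin from the bench and push it through fork and lug until its head is fully home against the fork. Only when the guard is pinned, slide the power switch on the machine's bed over to on (to the left as seen by the robot, away from the guard) and let go of everything. Leave the padlock, the screwdriver and the oil bottle where they are.

Things in the scene. Friction and masses are not known exactly. Their poses are not given: they have to be found in the camera images.
- machine: Key-cutting machine, fixed; bed 300 (x) x 340 (y) x 55 mm high. Origin: centre of its underside; x from its front (robot side) to its rear, y to its left, z up; yaw within 0.25 rad. At its right end the belt guard with the fork in front of it; motor, spindle and key vices (up to 190 mm high) behind x = -95 mm; lamp at the rear left up to 275 mm; slide switch on the bare front edge, left half.
- fork_mouth (a point): Centre of the hole where the pin enters, on the fork's right (-y) face; machine frame (-100, -156, 115) mm, axes as the machine's. Fork: two upright steel plates 12 mm thick, 36 mm wide, tops 135 mm over the bench, 18 mm apart; a level 16 mm hole runs along the machine's y through both, 42 mm over all. The pin goes in towards +y. The air right of the fork is free.
- guard (a joint): Angle of the belt guard on its level hinge at the rear, rad: 0 fully down on its stop, grows as it swings up and back, to 1.35. Starts 0.55 to 1.0 up. The hinge is stiff: the guard stays where it is left and goes down under about 1 to 4 N on its front.
- guard_hinge (a point): Point on the hinge axis (which runs along the machine's y), in the middle of the guard's width; machine frame (95, -135, 100) mm. The guard when shut: a steel hood reaching 157 mm forward (-x) from the hinge, 42 mm wide, flat top 45 mm above the hinge, a lug in front.
- guard_front (a point): Point in the middle of the flat top of the guard, 130 mm from the hinge towards the front and 45 mm above it when shut, 27 mm behind the front edge: a place to press the guard down. Axes turn with the guard.
- lug_hole (a point): Middle of the 16 mm cross hole of the guard's lug, 195 mm in front of the hinge and 15 mm above it when shut; the lug is a steel plate 14 mm thick (y), 36 mm high and 36 mm long. With the guard at 0 it lies in the middle of the fork with the holes in line.
- pin: Steel locking pin, 0.2 kg, 104 mm long: round shank 14 mm thick, 70 mm long, its last 10 mm tapering to a 7 mm nose; flat head 34 mm long (along the pin), 36 mm wide, 14 mm thick. Lies flat right of the machine, nose to the left (+y, within 0.6 rad). Origin: on its underside below the shoulder; x to the nose, z up; axis 7 mm above the origin. Head x -34 to 0, shank 0 to 70 mm.
- pin_shoulder (a point): On the pin's axis, in the plane of the head's shoulder that seats on the fork face (pin frame 0, 0, 7 mm); lies on fork_mouth when the pin is home. Axes as the pin's.
- pin_nose (a point): Tip of the pin's nose on its axis, 70 mm from the shoulder.
- switch (a joint): Travel of the power slide switch, m: 0 is off (where it starts), 0.014 is on, along the machine's +y. A detent holds it at either end: about 5 N pushes it over the middle, after which it snaps across by itself.
- switch_ridge (a point): Middle of the top edge of the ridge on the slide switch, the only thing to push it by; off it is at machine frame (-122, 73, 66) mm. The ridge is 22 mm long (x), 6 mm thick (y) and stands 7 mm above the black frame around it, whose top is 59 mm over the bench; the frame measures 38 x 82 mm.
- padlock: Bystander: brass padlock lying flat, body 55 x 60 x 26 mm, with steel shackle. Origin: centre of its underside.
- screwdriver: Bystander: screwdriver 190 mm long lying on the bench to the right of the pin. Origin: centre of its underside.
- oil_bottle: Bystander: standing white bottle with black cap, 48 mm across, 120 mm high. Origin: centre of its underside.

How it is judged (in metres and radians):
On the way, in this order (a step that is already met when the one before it is completed fails the run):
1. the belt guard is fully down (value of joint guard below 0.03 rad), for 0.2 s.
2. the pin is through fork and lug with its head home against the fork, the guard down and the switch still off (distance between pin_shoulder and fork_mouth below 0.004 m and angle between the x axis of pin and the y axis of machine, either way round below 0.09 rad and value of joint guard below 0.03 rad and value of joint switch below 0.004 m), for 0.2 s.
3. the switch is on (value of joint switch above 0.011 m), for 0.2 s.
At the end, for the whole second after the job is handed in: The guard is down (within 0.03 rad), the pin runs through fork and lug with its shoulder within 4 mm of the fork's face at the hole and its axis within 0.09 rad of the holes, at rest, and the switch is on (past 11 of its 14 mm) (distance between pin_shoulder and fork_mouth below 0.004 m and angle between the x axis of pin and the y axis of machine, either way round below 0.09 rad and linear speed of pin below 0.02 m/s and value of joint guard below 0.03 rad and value of joint switch above 0.011 m); the robot touches nothing.
It fails at once if a bystander (padlock, screwdriver, oil bottle) is moved more than 30 mm or the bottle knocked over (distance of any of padlock, screwdriver, oil_bottle from where it was at the start of the episode above 0.03 m or angle between oil_bottle's own z axis and vertical above 0.6 rad).
It also fails if it takes over 58 s, if anything falls off the work surface, if the arm or the gripper's body presses on something with over 40 N, if the wrist force passes 120 N, or if a joint passes its speed limit or range.

## Robot

A 6-joint arm with a two-finger parallel gripper is mounted at the origin on the work surface. World frame = base frame: x ahead of the robot, y to its left, z up, the work surface at z = 0. Lengths are in mm, angles in rad, forces in N, time in s.
With the tool pointing down it reaches from about 275 to 1000 mm from the base axis. Payload 8.4 kg.
Tool frame: the origin (TCP) lies between the finger pads; the fingertips stand 22 mm ahead of it and the grasp point (between the pads) lies 3 mm ahead of it (r.nose_length is the z of the fingertips in the tool frame, in mm); z points along the fingers, y is the line along which they close (so a half turn about z gives the same grasp; the last joint's range is limited). The gripper opens to 85 mm and grips with 20 to 120 N. Pads are 22 mm wide; open, the fingers measure 114 mm over their backs; the gripper's body (76 mm by 85 mm) begins 54 mm behind the grasp point. The pads swing forward as they close: fully open they stand 13 mm farther back than shut.
Start: joints at [-1.259, 0.353, 1.633, -0, 1.155, -0.002], TCP at [192.921, -594.483, 253.281] pointing down, gripper open.
Joint ranges: [-2.63, 2.63], [-0.92, 2.1], [0.06, 2.66], [-1.3, 4.44], [0, 2.69], [-3.02, 3.02]. Speed limits (rad/s): [2.22, 2.22, 2.79, 3.14, 3.14, 3.14].

## Interface

Orientations are given as [roll, pitch, yaw] about the fixed x, y, z axes, in that order (R = Rz(yaw) Ry(pitch) Rx(roll)).
In Python, from rig import r, viewer, probe_bus, sign_off gives the robot as it stands (r), with the cameras (viewer), the readings (probe_bus) and the job as plain functions.
- The arm moves only by the shell command python3 steer.py 'ROWS' [FORCE]. ROWS is 1 to 5 rows, parted by semicolons, with the numbers parted by spaces; each row has 7 numbers: a rotation vector rx, ry, rz in shares of 2 pi rad (1.0 is 2 pi rad), then dx, dy, dz in fractions of the full range, 1 being 0.8 m, then the opening from 0.0 (shut) to 1.0 (fully open); each row shifts and turns the commanded pose from where the row before left it, along the tool's axes as they then stand; what a row does not reach is not made up. A row lasts 1/12 s, in which the tool goes at most 41.7 mm and 0.125 rad, less where a joint would pass 70% of its speed; a pose out of reach is approached as far as the arm can. The fingers move at their own pace and stop on an object; FORCE is the grip in N (left out, the last holds). Time passes only in rows, so rows that do not move let the fingers close. It prints the time, the measured TCP pose, the force, the opening and the grip force at its end. Input that does not fit is refused with a message, and nothing moves.
- probe_bus.sense(): the state, without advancing time (a new reading comes with each control period).
- viewer.grab_frame(name): name is "scene" or "top" or "wrist"; returns the picture (420x560x3 uint8, red, green, blue); there is no depth.
- viewer.camera_params(name): a dict with "fx", "fy", "cx", "cy" (pixels), "dist_coeffs" ([k1, k2, p1, p2, k3] as OpenCV has them; the pictures are not rectified), "rvec" (rotation vector, rad) and "tvec" (3), from world to camera coordinates, as OpenCV has them. Camera axes: x right, y down, z forward; pixel columns grow to the right and rows downward; lengths in mm; the calibration is good to about 2 mm. A picture is of the moment at which its call begins: read the wrist's pose just before it. camera_params takes no time and is no camera call; for the wrist camera it gives the pose at the moment of the call.
- sign_off(): hands the job in; it is judged then, once.
The state is a dict: "clock": time; "qpos": joint angles; "qvel": joint speeds; "joint_efforts": joint torques, N m; "eef_pos": TCP position; "tcp_rot": TCP orientation; "contact_force": force on the tool from outside, world axes, zero at the start; "wrist_torque": the same for the moment, N m; "opening": opening from 0.0 (shut) to 1.0 (fully open); "grasp_force": force on a finger pad.
Only numpy, scipy, OpenCV 4.12 (cv2) and the standard library are available. Lean on these libraries where they do the work, as an engineer would, in place of code of your own. Each camera call takes 0.05 s, during which the arm holds its last target. There are 200 camera calls.

## Working session

There is one attempt and no reset: what is moved stays moved. The work goes in short steps, Python scripts to look and compute and a shell command to move; the robot and the scene stay as the last step left them, time stands still between calls to the robot, and variables do not carry over. Pictures are saved under pics/ and viewed, at most 10 in all, crops included, and the job is handed in when it is done.

```bash
ls; mkdir -p pics; python3 - <<'E'
from rig import r, viewer, probe_bus, sign_off
import cv2,numpy as np
s=probe_bus.sense();print(s)
for n in("scene","top"):
    im=viewer.grab_frame(n);cv2.imwrite(f"pics/{n}0.png",im[:,:,::-1]);c=viewer.camera_params(n);print(n,c)
    R=cv2.Rodrigues(np.array(c["rvec"],float))[0];print(-R.T@np.array(c["tvec"]).ravel())
E
```

```text
pics
rig.py
steer.py
{'clock': 0.0, 'qpos': array([-1.25939235e+00,  3.53646944e-01,  1.63415504e+00,  1.58941766e-05,
        1.15519167e+00, -2.41710547e-03]), 'qvel': array([ 8.85118662e-04,  7.52805486e-05, -1.00696423e-03, -8.62956140e-04,
       -5.53737350e-04,  6.55753157e-04]), 'joint_efforts': array([ 3.15788617e-03, -6.05237961e+01, -3.42061007e+01, -6.84993643e-05,
        9.22858104e-03,  5.46765065e-06]), 'eef_pos': array([ 192.78947941, -594.04445027,  252.5534652 ]), 'tcp_rot': array([-3.14019169e+00, -1.79184516e-05,  3.13814638e-01]), 'contact_force': array([ 0.54069872, -0.53365674, -0.01649422]), 'wrist_torque': array([ 0.02575442,  0.02673917, -0.06861424]), 'grasp_force': 0.0, 'opening': 0.9956193844364322}
scene {'fx': 439.15651845470154, 'fy': 439.15651845470154, 'cx': 282.3072521223307, 'cy': 214.8835546675976, 'dist_coeffs': array([-0.09093372,  0.        ,  0.        ,  0.        ,  0.        ]), 'rvec': array([ 0.8895183 ,  2.54082073, -1.01816849]), 'tvec': array([ 522.09414027, -102.96175605, 1449.78041663])}
[1096.63855177  503.45034967  963.83001777]
top {'fx': 431.59534265952357, 'fy': 431.59534265952357, 'cx': 276.85710470481285, 'cy': 205.4150907072753, 'dist_coeffs': array([0.04503763, 0.        , 0.        , 0.        , 0.        ]), 'rvec': array([ 2.1469165 , -2.10105322,  0.18744978]), 'tvec': array([-121.81679464,  590.747493  ,  879.39795143])}
[ 425.12259131 -115.72466887  971.10312135]
```

View pics/top0.png

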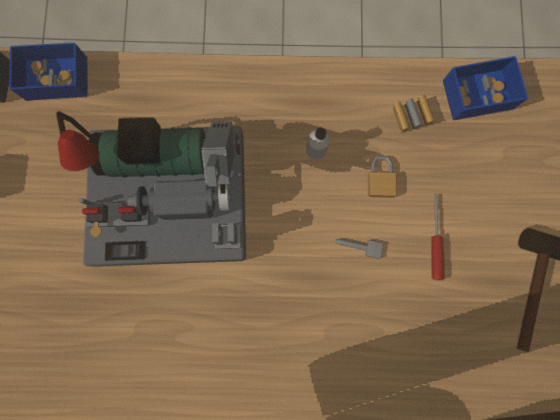

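View pics/scene0.png

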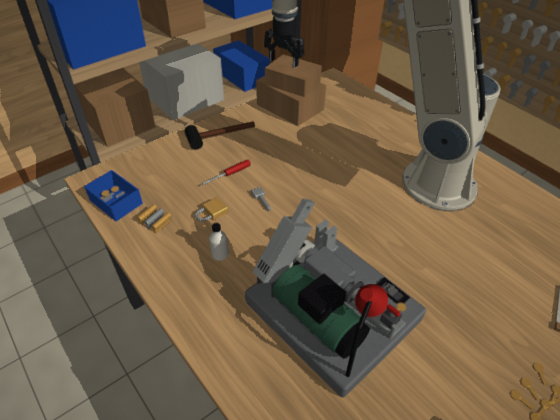

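The top view shows the pin with its nose near (337,242) and head near (375,249). The fork is near (224,234), the switch near (125,251), and the bed's front corners are near (86,264) and (244,260). The scene view shows the guard swung up and nothing in the air to the right of the fork.

```bash
cat > h.py <<'E'
import cv2,numpy as np
from rig import r, viewer, probe_bus, sign_off
from scipy.spatial.transform import Rotation as Ro
def ray(c,uv):
    K=np.array([[c["fx"],0,c["cx"]],[0,c["fy"],c["cy"]],[0,0,1]]);d=np.array(c["dist_coeffs"],float)
    n=cv2.undistortPoints(np.array(uv,float).reshape(-1,1,2),K,d).reshape(-1,2)
    R=cv2.Rodrigues(np.array(c["rvec"],float))[0]
    return -R.T@np.array(c["tvec"],float).ravel(), np.c_[n,np.ones(len(n))]@R
def plane(c,uv,z):
    o,d=ray(c,uv);return o+d*((z-o[2])/d[:,2])[:,None]
def tri(c1,u1,c2,u2):
    o1,d1=ray(c1,u1);o2,d2=ray(c2,u2);out=[]
    for a,b in zip(d1,d2):
        s=np.linalg.lstsq(np.c_[a,-b],o2-o1,rcond=None)[0]
        p,q=o1+a*s[0],o2+b*s[1];out.append(np.r_[(p+q)/2,np.linalg.norm(p-q)])
    return np.array(out)
def proj(c,P):
    K=np.array([[c["fx"],0,c["cx"]],[0,c["fy"],c["cy"]],[0,0,1]])
    return cv2.projectPoints(np.array(P,float).reshape(-1,1,3),np.array(c["rvec"],float),np.array(c["tvec"],float),K,np.array(c["dist_coeffs"],float))[0].reshape(-1,2)
def shot(n,f):
    c=viewer.camera_params(n);im=viewer.grab_frame(n)[:,:,::-1].copy();cv2.imwrite(f"pics/{f}.png",im);np.save(f"pics/{f}.npy",c,allow_pickle=True);return c,im
E
python3 - <<'E'
from h import *
np.set_printoptions(precision=1,suppress=True)
c=viewer.camera_params("top");s=viewer.camera_params("scene")
im=cv2.imread("pics/top0.png");hsv=cv2.cvtColor(im,cv2.COLOR_BGR2HSV)
print("bed corners",plane(c,[[86,264],[244,260],[243,127]],55))
print("pin",plane(c,[[337,242],[367,247],[383,250]],7))
print("pin hsv",hsv[249,375],hsv[262,375],hsv[225,420])
print("fork top",plane(c,[[224,234]],135)," switch",plane(c,[[125,251]],62))
print("wrist",viewer.camera_params("wrist"),r.nose_length)
crop=im[110:280,70:400];cv2.imwrite("pics/c1.png",np.clip(cv2.resize(crop,None,fx=2.4,fy=2.4,interpolation=cv2.INTER_CUBIC)*1.6,0,255))
E
```

```text
bed corners [[460.1 286.9  55. ]
 [474.6 -42.4  55. ]
 [769.  -29.7  55. ]]
pin [[ 521.6 -244.8    7. ]
 [ 512.  -311.3    7. ]
 [ 506.2 -346.5    7. ]]
pin hsv [ 21  23 113] [ 15 110 144] [ 16 106 154]
fork top [[519.6  -8.1 135. ]]  switch [[488.  206.2  62. ]]
wrist {'fx': 340.8224976269778, 'fy': 340.8224976269778, 'cx': 280.0388216650639, 'cy': 209.31184215551895, 'dist_coeffs': array([-0.,  0.,  0.,  0.,  0.]), 'rvec': array([-2.3,  1.7,  0.3]), 'tvec': array([-624.7,  -41.8,  380.4])} 22.0[ WARN:0@0.343] global loadsave.cpp:1063 imwrite_ Unsupported depth image for selected encoder is fallbacked to CV_8U.
```

View pics/c1.png

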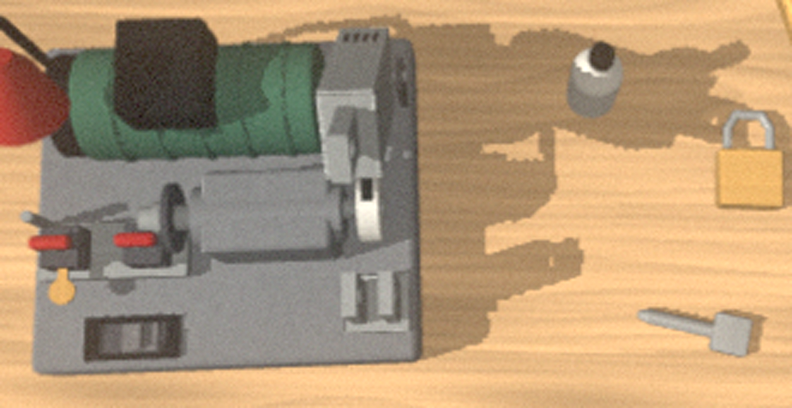

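The crop confirms the layout. The fork plates are near crop (350,297) and (387,297), the switch is near (132,337), and the pin's nose is near (640,316) with its head near (735,333).

```bash
python3 - <<'E'
from h import *
np.set_printoptions(precision=3,suppress=True)
s=probe_bus.sense();c=viewer.camera_params("wrist");R=Ro.from_euler("xyz",s["tcp_rot"]).as_matrix()
Rc=cv2.Rodrigues(c["rvec"])[0];o=-Rc.T@c["tvec"];print("cam in tool",R.T@(o-s["eef_pos"]),"axes cols\n",R.T@Rc.T)
print("to pin view, tool axes",R.T@(np.array([440,-300,260])-s["eef_pos"]))
E
```

```text
cam in tool [  78.959    0.567 -120.709] axes cols
 [[ 0.    -0.95  -0.312]
 [ 1.     0.    -0.   ]
 [ 0.001 -0.312  0.95 ]]
to pin view, tool axes [ 325.921 -203.429   -7.122]
```

The rows are not in the units I measure in: shifts go in shares of 0.8 m and turns go in shares of 2 pi rad. I convert before sending: -0.125 rad / 6.2832 = -0.0199.

```bash
Z="0"; 
python3 steer.py '0 0 -0.0199 0 0 0 1;0 0 -0.0199 0 0 0 1;0 0 -0.0199 0 0 0 1;0 0 -0.0199 0 0 0 1;0 0 -0.0199 0 0 0 1'
python3 steer.py '0 0 -0.0199 0 0 0 1;0 0 -0.0199 0 0 0 1;0 0 -0.0199 0 0 0 1;0 0 -0.0199 0 0 0 1;0 0 0 0.0375 0.0313 0.0063 1'
python3 steer.py '0 0 0 0.0375 0.0313 0.0063 1;0 0 0 0.0375 0.0313 0.0063 1;0 0 0 0.0375 0.0313 0.0063 1;0 0 0 0.0375 0.0313 0.0063 1;0 0 0 0.0375 0.0313 0.0063 1'
python3 steer.py '0 0 0 0.0375 0.0313 0.0063 1;0 0 0 0.0375 0.0313 0.0063 1;0 0 0 0.0375 0.0313 0.0063 1;0 0 0 0.0375 0.0313 0.0063 1;0 0 0 0.0375 0.0313 0.0063 1'
python3 steer.py '0 0 0 0 0 0 1;0 0 0 0 0 0 1'
python3 - <<'E'
from h import *
print(probe_bus.sense()["eef_pos"],probe_bus.sense()["tcp_rot"])
shot("wrist","w1")
E
```

```text
clock: 0.52
eef_pos: [192.8, -594.2, 252.8]
tcp_rot: [-3.141, -0.001, 0.945]
contact_force: [0.6, 0.0, 0.4]
opening: 0.999
grasp_force: 0.0
clock: 0.93
eef_pos: [218.9, -571.5, 248.8]
tcp_rot: [-3.141, 0.004, 1.447]
contact_force: [0.9, 0.1, 0.5]
opening: 1.002
grasp_force: 0.0
clock: 1.35
eef_pos: [366.2, -434.2, 222.8]
tcp_rot: [-3.141, -0.0, 1.439]
contact_force: [1.3, -1.0, -0.4]
opening: 0.997
grasp_force: 0.0
clock: 1.77
eef_pos: [510.0, -301.9, 197.8]
tcp_rot: [-3.141, -0.0, 1.439]
contact_force: [-0.0, -0.6, 0.4]
opening: 1.001
grasp_force: 0.0
clock: 1.93
eef_pos: [509.9, -301.8, 197.5]
tcp_rot: [-3.14, -0.0, 1.442]
contact_force: [0.6, -0.6, -0.5]
opening: 0.998
grasp_force: 0.0
[ 509.87966377 -301.77987996  197.53304879] [-3.14039079e+00 -4.83132808e-04  1.44235119e+00]
```

View pics/w1.png

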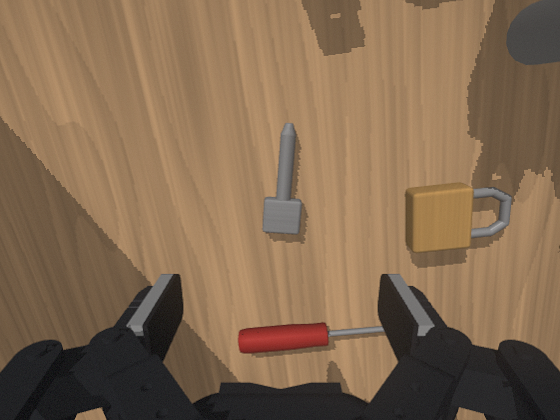

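The wrist view shows the pin's nose at (289,123) and its shoulder at (285,199). The head spans (264–301, 198–234), and the screwdriver and padlock are well clear of it.

To row units: 30 mm / 800 = 0.0375, 20 mm / 800 = 0.025.

```bash

python3 steer.py '0 0 0 0.0375 0 0 1;0 0 0 0.0375 0 0 1;0 0 0 0.025 0 0 1;0 0 0 0 0 0 1;0 0 0 0 0 0 1'
python3 - <<'E'
from h import *
print(probe_bus.sense()["eef_pos"],probe_bus.sense()["tcp_rot"])
shot("wrist","w2")
E
python3 steer.py '0 0 0 0.045 0 -0.0125 1;0 0 0 0.045 0 -0.0125 1;0 0 0 0.045 0 -0.0125 1;0 0 0 0 0 0 1;0 0 0 0 0 0 1'
python3 - <<'E'
from h import *
np.set_printoptions(precision=1,suppress=True)
print(probe_bus.sense()["eef_pos"],probe_bus.sense()["tcp_rot"])
shot("wrist","w3")
P=[]
for f in("w1","w2"):
    im=cv2.imread(f"pics/{f}.png");h=cv2.cvtColor(im,cv2.COLOR_BGR2HSV)
    m=((h[...,1]<60)&(h[...,2]>60)).astype(np.uint8);m[:, :180]=0;m[:,380:]=0
    n,l,st,ce=cv2.connectedComponentsWithStats(m)
    for i in range(1,n):
        if st[i,4]>700:print(f,i,st[i],ce[i])
E
```

```text
clock: 2.4
eef_pos: [518.8, -224.8, 198.5]
tcp_rot: [-3.142, 0.0, 1.439]
contact_force: [0.9, -0.2, 0.6]
opening: 1.003
grasp_force: 0.0
[ 518.83555149 -224.75517199  198.50794029] [-3.14156070e+00  4.30493472e-04  1.43906868e+00]
clock: 2.87
eef_pos: [534.2, -117.4, 229.0]
tcp_rot: [3.14, 0.001, 1.44]
contact_force: [-0.3, -0.2, 0.0]
opening: 0.999
grasp_force: 0.0
[ 534.2 -117.4  229. ] [3.1 0.  1.4]
w1 1 [ 262  123   40  111 2379] [283.4 191.1]
w2 1 [ 265  205   36   98 1963] [284.1 265.2]
```

View pics/w3.png

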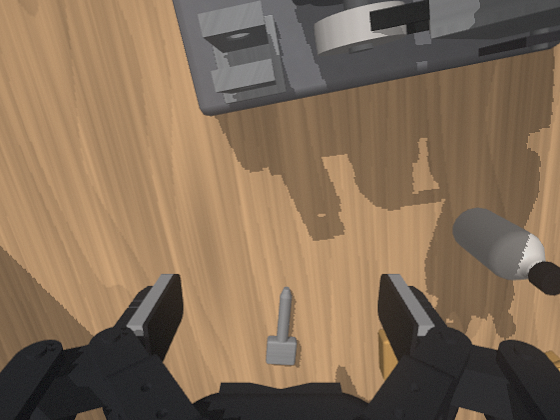

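Pin found in both wrist views. In w3 the fork's two plates are at rows about 2–50 and 62–95, columns 200–275, and the bed's right-front corner is near (207,113). I'll work out the pin pose and the rough guard angle next.

```bash
python3 - <<'E'
from h import *
np.set_printoptions(precision=1,suppress=True)
L=lambda f:np.load(f"pics/{f}.npy",allow_pickle=True).item()
Q={}
for f in("w1","w2"):
    im=cv2.imread(f"pics/{f}.png");h=cv2.cvtColor(im,cv2.COLOR_BGR2HSV)
    m=((h[...,1]<60)&(h[...,2]>60)).astype(np.uint8);m[:, :180]=0;m[:,380:]=0
    n,l,st,ce=cv2.connectedComponentsWithStats(m);i=max(range(1,n),key=lambda i:st[i,4] if st[i,1]>50 else 0)
    ys,xs=np.nonzero(l==i);w=np.bincount(ys,minlength=420)
    rows=[y for y in range(420) if w[y]>0]; hd=[y for y in rows if w[y]>26]
    mid=lambda y:(xs[ys==y].mean())
    top,sh,bot=rows[0],hd[0],hd[-1]
    s=[y for y in rows if y<sh-3 and y>top+10];k=np.polyfit(s,[mid(y) for y in s],1)
    Q[f]=np.array([[np.polyval(k,y),y] for y in(top,sh,bot)]+[[xs[(ys>=sh)&(ys<=bot)].mean(),ys[(ys>=sh)&(ys<=bot)].mean()]])
    print(f,Q[f].tolist(),plane(L(f),Q[f],7))
T=tri(L("w1"),Q["w1"],L("w2"),Q["w2"]);print("tri nose/shoulder/headend/headcentre\n",T)
d=plane(L("w1"),Q["w1"],7);d=(d[0]-d[1]);print("pin yaw",np.arctan2(d[1],d[0]))
t=viewer.camera_params("top");s=viewer.camera_params("scene")
p=tri(t,[[213.8,160.8]],s,[[307,205]]);print("lug tip",p)
print("w3 corner",plane(L("w3"),[[207,113],[560,42],[173,0]],55))
E
```

```text
w1 [[288.8460074034902, 123.0], [282.8452141723956, 198.0], [280.1248545742993, 232.0], [281.51466049382714, 214.98225308641975]] [[ 524.1 -245.3    7. ]
 [ 510.1 -313.4    7. ]
 [ 503.1 -347.6    7. ]
 [ 506.7 -330.2    7. ]]
w2 [[289.17363499245863, 205.0], [283.69128205128214, 270.0], [281.076621417798, 301.0], [282.54826958105645, 285.39617486338796]] [[ 524.3 -244.6    7. ]
 [ 510.1 -313.1    7. ]
 [ 502.7 -349.1    7. ]
 [ 506.7 -330.7    7. ]]
tri nose/shoulder/headend/headcentre
 [[ 524.2 -245.6    3.9    0.1]
 [ 510.1 -313.8    5.8    0. ]
 [ 503.3 -345.    13.3    0.2]
 [ 506.8 -329.5    9.1    0.1]]
pin yaw 1.3682618399278341
lug tip [[618.3   1.4 282.   16.9]]
w3 corner [[482.1 -43.1  55. ]
 [767.9 -26.2  55. ]
 [472.7  41.4  55. ]]
```

To row units: -34 mm / 800 = -0.0425, 21 mm / 800 = 0.0263.

```bash

python3 steer.py '0 0 0 0 0 -0.0425 0;0 0 0 0 0 -0.0425 0;0 0 0 0.025 0.0263 0 0;0 0 0 0.025 0.0263 0 0;0 0 0 0.025 0.0263 0 0' 30
python3 steer.py '0 0 0 0.025 0.0263 0 0;0 0 0 0.025 0.0263 0 0;0 0 0 0.025 0.0263 0 0;0 0 0 0.0225 0.0275 0 0;0 0 0 0 0 0 0'
python3 - <<'E'
from h import *
shot("scene","s2");a=shot("wrist","w4")[1];b=cv2.imread("pics/s2.png")[160:370,220:460]
cv2.imwrite("pics/v2.png",np.hstack([cv2.resize(a,(400,300)),cv2.resize(b,(343,300))]))
E
```

```text
clock: 3.33
eef_pos: [604.9, -68.2, 296.9]
tcp_rot: [3.14, 0.001, 1.435]
contact_force: [0.2, 0.1, -0.3]
opening: 0.301
grasp_force: 0.0
clock: 3.75
eef_pos: [701.9, 0.2, 294.9]
tcp_rot: [3.141, -0.001, 1.438]
contact_force: [-1.5, 0.2, 0.5]
opening: -0.003
grasp_force: 0.0
```

View pics/v2.png

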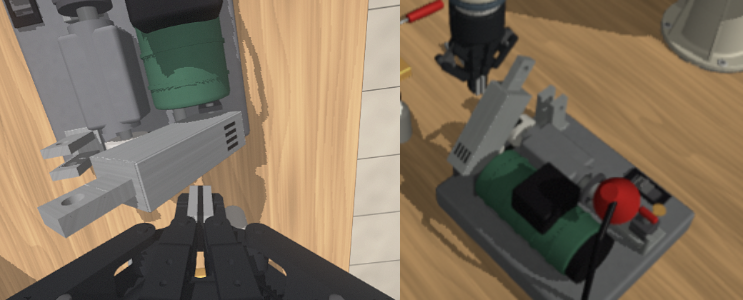

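The wrist view shows the guard up with its lug to the lower left, and the shut fingers apparently just to its right. The scene view agrees. I'll measure the guard's top against the tool before pressing.

```bash
python3 - <<'E'
from h import *
np.set_printoptions(precision=1,suppress=True)
c=np.load("pics/w4.npy",allow_pickle=True).item()
M=lambda x,y,z:np.array([614.5,128.6,0])+Ro.from_euler("z",.05).apply([x,y,z])
def G(a,rx,ry,rz):
    return M(95+rx*np.cos(a)+rz*np.sin(a),-135+ry,100-rx*np.sin(a)+rz*np.cos(a))
for a in(.8,.9,1.0):
    print(a,[ (proj(c,G(a,*p))[0]*np.array([400/560,300/420])) for p in((-157,21,45),(-157,-21,45),(-157,21,0),(0,21,45),(-195,7,15))])
print(proj(c,[701,0,272])*5/7)
# measured corners of guard (pixels in 560x420): front-top-left, front-top-right
E
```

```text
0.8 [array([117.5, 167.7]), array([132.3, 214.7]), array([ 94. , 160.3]), array([238.3, 115.3]), array([ 59.7, 198.1])]
0.9 [array([133.9, 168. ]), array([148.2, 216.8]), array([102.2, 162.2]), array([240.4, 114.4]), array([ 71.4, 202.8])]
1.0 [array([153.1, 167.3]), array([166.4, 217.8]), array([113.1, 163.7]), array([242. , 113.4]), array([ 87.5, 206.7])]
[[202.6 194.1]]
```

The projection fits a guard angle of about 0.88, with the tool over the guard's width. I'll press it down along the arc.

```bash

python3 steer.py '0 0 0 -0.0025 -0.0125 0.0225 0;0 0 0 -0.0025 -0.0125 0.0225 0;0 0 0 -0.0038 -0.02 0.0175 0;0 0 0 -0.0038 -0.0225 0.0138 0;0 0 0 -0.005 -0.025 0.0225 0'
python3 steer.py '0 0 0 -0.0038 -0.0213 0.0275 0;0 0 0 -0.0013 -0.0075 0.015 0;0 0 0 -0.0013 -0.0063 0.0125 0;0 0 0 0 0 0 0'
```

```text
clock: 4.27
eef_pos: [623.7, -6.2, 218.4]
tcp_rot: [3.137, -0.0, 1.437]
contact_force: [3.2, 0.1, 1.8]
opening: -0.0
grasp_force: 1.4
clock: 4.6
eef_pos: [592.3, -6.8, 171.5]
tcp_rot: [-3.138, 0.001, 1.437]
contact_force: [0.3, 0.2, -0.1]
opening: 0.006
grasp_force: 0.0
```

To row units: 3 mm / 800 = 0.0038, 2 mm / 800 = 0.0025.

```bash

python3 steer.py '0 0 0 0 0 0.0038 0;0 0 0 0 0 0.0025 0;0 0 0 0 0 0 0'
python3 steer.py '0 0 0 0 0 0.0025 0;0 0 0 0 0 0 0'
python3 steer.py '0 0 0 0 0 0.0019 0;0 0 0 0 0 0 0'
```

```text
clock: 4.85
eef_pos: [595.8, -5.6, 168.7]
tcp_rot: [3.141, 0.0, 1.439]
contact_force: [0.6, -0.2, -0.3]
opening: -0.003
grasp_force: 0.0
clock: 5.02
eef_pos: [595.8, -5.4, 167.1]
tcp_rot: [3.14, 0.0, 1.439]
contact_force: [-0.6, -1.7, 5.7]
opening: 0.002
grasp_force: 2.4
clock: 5.18
eef_pos: [595.9, -5.4, 167.0]
tcp_rot: [3.14, 0.0, 1.439]
contact_force: [-6.9, -2.4, 18.5]
opening: -0.001
grasp_force: 9.2
```

To row units: -30 mm / 800 = -0.0375, -29 mm / 800 = -0.0363.

```bash

python3 steer.py '0 0 0 0 0 0 0;0 0 0 0 0 0 0;0 0 0 0 0 -0.0375 0;0 0 0 0 0 -0.0375 0;0 0 0 -0.0363 -0.0213 0 0'
python3 steer.py '0 0 0 -0.0363 -0.0213 0 0;0 0 0 -0.0363 -0.0213 0 0;0 0 0 -0.0363 -0.02 0 0;0 0.0194 0 0 0 0 1;0 0.0194 0 0 0 0 1'
python3 steer.py '0 0.0194 0 0 0 0 1;0 0.0194 0 0 0 0 1;0 0.0194 0 0 0 0 1;0 0.0194 0 0 0 0 1;0 0.0194 0 0 0 0 1'
python3 steer.py '0 0.0194 0 0 0 0 1;0 0.0194 0 0 0 0 1;0 0 0 -0.0413 0 0.0213 1;0 0 0 -0.0413 0 0.0213 1;0 0 0 0 0 0 1'
python3 - <<'E'
from h import *
print(probe_bus.sense()["eef_pos"],probe_bus.sense()["tcp_rot"])
shot("wrist","f1")
E
```

```text
clock: 5.6
eef_pos: [580.4, -29.3, 230.7]
tcp_rot: [3.13, -0.003, 1.441]
contact_force: [1.1, -0.9, 0.1]
opening: -0.003
grasp_force: 0.0
clock: 6.02
eef_pos: [513.7, -111.3, 226.2]
tcp_rot: [3.137, -0.248, 1.441]
contact_force: [-0.1, 0.6, -1.7]
opening: 0.269
grasp_force: 0.0
clock: 6.43
eef_pos: [514.3, -112.6, 225.8]
tcp_rot: [3.135, -0.859, 1.442]
contact_force: [-0.4, -0.7, -1.0]
opening: 0.974
grasp_force: 0.0
clock: 6.85
eef_pos: [511.4, -110.5, 144.6]
tcp_rot: [-3.125, -1.1, 1.424]
contact_force: [-0.9, 1.0, 0.7]
opening: 0.999
grasp_force: 0.0
[ 511.44226976 -110.49327708  144.60577335] [-3.12510324 -1.09972812  1.42373995]
```

View pics/f1.png

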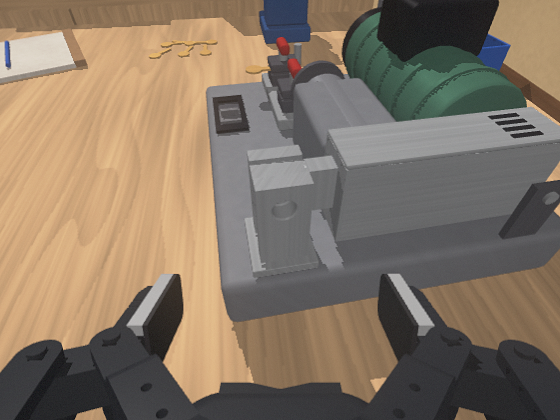

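In the tilted view the guard is down with its lug in the fork. The entry hole is near (285,210), the fork plate spans columns 251–312, and the switch is near (230,113). Next I'll take a second view and triangulate.

To row units: 30 mm / 800 = 0.0375, 20 mm / 800 = 0.025.

```bash

python3 steer.py '0 0 0 0 0.0375 0 1;0 0 0 0 0.025 0 1;0 0 0 0 0 0 1;0 0 0 0 0 0 1'
python3 - <<'E'
from h import *
shot("wrist","f2")
a=cv2.imread("pics/f1.png")[140:290,220:350];b=cv2.imread("pics/f2.png")[140:290,130:280]
cv2.imwrite("pics/v3.png",np.hstack([cv2.resize(a,None,fx=2.8,fy=2.8,interpolation=2),cv2.resize(b,None,fx=2.8,fy=2.8,interpolation=2)]))
E
```

```text
clock: 7.23
eef_pos: [564.1, -117.9, 152.9]
tcp_rot: [3.134, -1.097, 1.447]
contact_force: [0.1, -0.0, 0.4]
opening: 1.0
grasp_force: 0.0
```

View pics/v3.png

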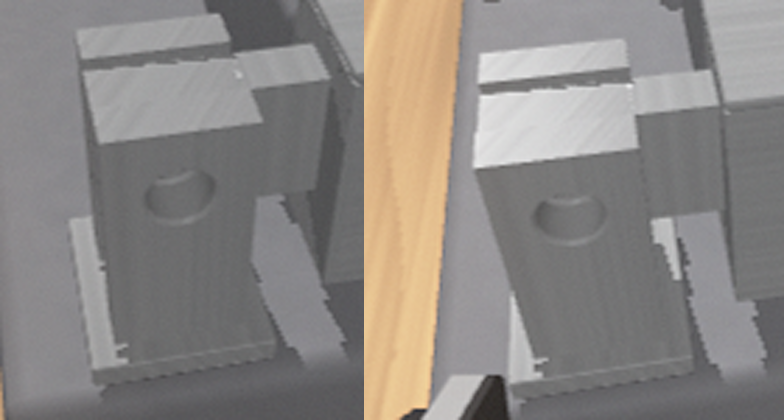

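To row units: -30 mm / 800 = -0.0375, -20 mm / 800 = -0.025.

```bash

python3 steer.py '0 0 0 0 -0.0375 0 1;0 0 0 0 -0.025 0 1;0 0 0 0 0 0 1;0 0 0 0 0 0 1;0 0 0 0 0 0 1'
python3 - <<'E'
from h import *
np.set_printoptions(precision=1,suppress=True)
c3,i3=shot("wrist","f3")
L=lambda f:np.load(f"pics/{f}.npy",allow_pickle=True).item()
F=lambda pts,x0,ox:np.array([[(u-x0)/2.8+ox,v/2.8+140] for u,v in pts])
names="hole TFL TFR TBL TBR".split()
a=F([(181,195),(98,144),(262,122),(85,72),(235,58)],0,220)
b=F([(569,219.5),(475,167),(640,147),(481,95),(630,82)],364,130)
# carry f1 points to f3 by tracking
g1=cv2.imread("pics/f1.png",0);g3=cv2.imread("pics/f3.png",0);g2=cv2.imread("pics/f2.png",0)
p,st,e=cv2.calcOpticalFlowPyrLK(g1,g3,a.astype(np.float32).reshape(-1,1,2),None,winSize=(25,25));p=p.reshape(-1,2)
print("f1",a,"\nf3",p,st.T)
print("f1-f2",tri(L("f1"),a,L("f2"),b));print("f3-f2",tri(c3,p,L("f2"),b))
cv2.imwrite("pics/v4.png",cv2.resize(i3[150:290,int(p[0,0])-70:int(p[0,0])+70],None,fx=4,fy=4,interpolation=2))
E
```

```text
clock: 7.7
eef_pos: [513.7, -111.6, 151.5]
tcp_rot: [3.139, -1.097, 1.441]
contact_force: [0.1, -0.4, 1.0]
opening: 1.001
grasp_force: 0.0
f1 [[284.6 209.6]
 [255.  191.4]
 [313.6 183.6]
 [250.4 165.7]
 [303.9 160.7]] 
f3 [[280.4 215.7]
 [251.8 198.7]
 [308.8 191.1]
 [247.2 172.8]
 [299.8 168.1]] [[1 1 1 1 1]]
f1-f2 [[524.  -30.7 116.5   0.6]
 [506.2 -29.1 133.6   0.3]
 [542.4 -27.  133.4   0.2]
 [505.2  -3.8 133.5   0.2]
 [540.7  -3.8 133.9   0.3]]
f3-f2 [[524.  -30.4 116.3   0.8]
 [506.3 -29.7 134.    0.4]
 [542.5 -27.2 133.6   0.2]
 [505.2  -3.7 133.5   0.2]
 [540.7  -4.3 134.3   0.3]]
```

To row units: -0.122 rad / 6.2832 = -0.0194.

```bash

python3 steer.py '0 -0.0194 0 0 0 0 0.6;0 -0.0194 0 0 0 0 0.6;0 -0.0194 0 0 0 0 0.6;0 -0.0194 0 0 0 0 0.6;0 -0.0194 0 0 0 0 0.6'
python3 steer.py '0 -0.0194 0 0 0 0 0.6;0 -0.0194 0 0 0 0 0.6;0 -0.0194 0 0 0 0 0.6;0 -0.0194 0 0 0 0 0.6;0 0 0.0118 0 0 0 0.6'
python3 steer.py '0 0 0 -0.0453 0.0078 0.015 0.6;0 0 0 -0.0453 0.0078 0.015 0.6;0 0 0 -0.0453 0.0078 0.015 0.6;0 0 0 -0.0453 0.0078 0.015 0.6;0 0 0 -0.0453 0.0078 0.015 0.6'
python3 steer.py '0 0 0 -0.0453 0.0078 0.015 0.6;0 0 0 0 0 0 0.6;0 0 0 0 0 0 0.6'
python3 - <<'E'
from h import *
s=probe_bus.sense();R=Ro.from_euler("xyz",s["tcp_rot"]).as_matrix();print(s["eef_pos"],s["tcp_rot"],"to grasp",R.T@(np.array([506.3,-331.9,22])-s["eef_pos"]))
c,im=shot("wrist","g1")
s1=np.array([[510.1,-313.3,7],[506.7,-330.3,14],[524.2,-245,7]]);print(proj(c,s1))
E
```

```text
clock: 8.17
eef_pos: [514.7, -112.0, 151.7]
tcp_rot: [3.137, -0.482, 1.44]
contact_force: [-0.3, 0.7, -0.7]
opening: 0.602
grasp_force: 0.0
clock: 8.58
eef_pos: [514.9, -109.3, 152.0]
tcp_rot: [3.137, 0.008, 1.371]
contact_force: [0.6, 1.3, -0.3]
opening: 0.6
grasp_force: 0.0
clock: 9.0
eef_pos: [507.3, -296.2, 90.4]
tcp_rot: [3.141, -0.0, 1.365]
contact_force: [0.2, 0.8, 0.8]
opening: 0.6
grasp_force: 0.0
clock: 9.25
eef_pos: [505.3, -333.0, 77.9]
tcp_rot: [-3.141, -0.0, 1.362]
contact_force: [0.4, 0.8, -0.1]
opening: 0.598
grasp_force: 0.0
[ 505.25400682 -332.97364459   77.92037598] [-3.14118643e+00 -4.65198153e-04  1.36180384e+00] to grasp [ 1.24128519  0.82319544 55.92062968]
[[282.47906014 202.90585323]
 [282.83213572 234.78726384]
 [282.0663716   75.80517331]]
```

To row units: 20 mm / 800 = 0.025, 16 mm / 800 = 0.02.

```bash

python3 steer.py '0 0 0 0.0013 0.0006 0.025 0.6;0 0 0 0 0.0006 0.025 0.6;0 0 0 0 0 0.02 0.6;0 0 0 0 0 0 0.6;0 0 0 0 0 0 0.6' 60
python3 steer.py '0 0 0 0 0 0 0.2;0 0 0 0 0 0 0.2;0 0 0 0 0 0 0.2;0 0 0 0 0 0 0.2;0 0 0 0 0 0 0.2' 60
python3 steer.py '0 0 0 0 0 -0.025 0.2;0 0 0 0 0 -0.025 0.2;0 0 0 0 0 -0.025 0.2;0 0 0 0 0 0 0.2;0 0 0 0 0 0 0.2'
python3 - <<'E'
from h import *
s=probe_bus.sense();print(s["eef_pos"],s["tcp_rot"],s["contact_force"])
c,im=shot("wrist","g2")
s1=np.array([[510.1,-313.3,7],[506.7,-330.3,14],[524.2,-245,7]])
E
```

```text
clock: 9.72
eef_pos: [506.6, -329.2, 22.6]
tcp_rot: [-3.14, -0.001, 1.366]
contact_force: [0.2, -0.1, 0.9]
opening: 0.604
grasp_force: 0.0
clock: 10.13
eef_pos: [507.5, -330.7, 24.2]
tcp_rot: [3.139, 0.0, 1.365]
contact_force: [0.0, 3.8, 8.4]
opening: 0.402
grasp_force: 60.8
clock: 10.55
eef_pos: [507.3, -331.1, 83.9]
tcp_rot: [3.139, 0.001, 1.365]
contact_force: [0.1, -0.3, -2.6]
opening: 0.401
grasp_force: 60.8
[ 507.29256759 -331.14605076   83.92467285] [3.13874067e+00 1.14777194e-03 1.36487088e+00] [ 0.07814408 -0.29856179 -2.59052433]
```

View pics/g2.png

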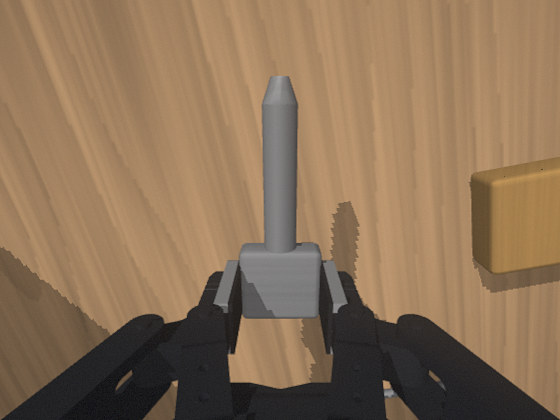

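The pin is held straight along the tool's x axis at column about 280, with its shoulder at row 243 and its nose at row 77. I'll use these to solve for its place in the tool frame.

```bash
python3 - <<'E'
from h import *
from scipy.optimize import least_squares
np.set_printoptions(precision=2,suppress=True)
c=np.load("pics/g2.npy",allow_pickle=True).item();s=probe_bus.sense();R=Ro.from_euler("xyz",s["tcp_rot"]).as_matrix()
g=cv2.imread("pics/g2.png",0).astype(int)
for v in(90,120,160,200,235):
    row=cv2.GaussianBlur(g.astype(np.float32),(3,3),0)[v];d=np.abs(np.diff(row));i=250+np.argmax(d[250:280]);j=280+np.argmax(d[280:312]);print(v,i+.5,j+.5,(i+j+1)/2)
# nose (tip circle, r 3.5) top pixel and shank ends, unknown: xs, z, pitch
def f(p):
    P=[[p[0]+70,0,p[1]-3.5-70*p[2]],[p[0]+60,0,p[1]-7-60*p[2]],[p[0],0,p[1]-7]]
    return (proj(c,np.array(P)@R.T+s["eef_pos"])[:,1]-[77,105,243])
q=least_squares(f,[15,17,0]);print(q.x,q.fun)
w=least_squares(lambda p:f([p[0],p[1],0]),[15,17]);print(w.x,w.fun)
hole=np.array([524.1,-29.5,115]);print("grasp tool:",s["eef_pos"])
E
```

```text
90 265.5 293.5 279.5
120 261.5 297.5 279.5
160 262.5 296.5 279.5
200 263.5 296.5 280.0
235 263.5 295.5 279.5
[16.08 27.2   0.12] [ 0.  0. -0.]
[16.26 26.64] [ 0.7  -0.83  0.15]
grasp tool: [ 506.5  -330.68   82.76]
```

The rows are not in the units I measure in: shifts go in shares of 0.8 m and turns go in shares of 2 pi rad. I convert before sending: 37 mm / 800 = 0.0463, -16.5 mm / 800 = -0.0206, -0.085 rad / 6.2832 = -0.0135.

```bash

python3 steer.py '0 0 -0.0135 0 0 -0.0206 0.2;0 0 -0.0135 0 0 -0.0206 0.2;0 0 -0.0137 0 0 -0.0206 0.2;0 0 0 0.0463 0.008 0 0.2;0 0 0 0.0463 0.008 0 0.2'
python3 steer.py '0 0 0 0.0463 0.008 0 0.2;0 0 0 0.0463 0.008 0 0.2;0 0 0 0.0488 0.008 0 0.2;0 0 0 0 0 0 0.2;0 0 0 0 0 0 0.2'
python3 - <<'E'
from h import *
P=[];
for i in range(1):
    s=probe_bus.sense()
R=Ro.from_euler("xyz",s["tcp_rot"]).as_matrix();print(s)
print("to 3mm pre",R.T@(np.array([528.3,-119.4,132.2])-s["eef_pos"]))
E
```

```text
clock: 11.02
eef_pos: [515.6, -256.8, 131.8]
tcp_rot: [3.141, 0.001, 1.618]
contact_force: [0.3, 1.1, -2.8]
opening: 0.401
grasp_force: 60.7
clock: 11.43
eef_pos: [528.5, -140.1, 130.8]
tcp_rot: [-3.139, -0.001, 1.624]
contact_force: [-0.2, -0.5, -2.1]
opening: 0.404
grasp_force: 60.7
{'clock': 11.4333, 'qpos': array([-2.61853664e-01,  3.85026106e-01,  1.90299919e+00,  6.01198189e-05,
        8.55846462e-01, -3.15439560e-01]), 'qvel': array([-0.05027856,  0.00385343, -0.01785657, -0.01400432,  0.00075451,
       -0.016757  ]), 'joint_efforts': array([  2.15218641, -56.79757118, -26.91500545,   0.30923302,
         0.10078076,   0.29774034]), 'eef_pos': array([ 528.46117693, -140.06347868,  130.81926622]), 'tcp_rot': array([-3.13944005e+00, -7.50129843e-04,  1.62434195e+00]), 'contact_force': array([-0.2425535 , -0.54323203, -2.11944606]), 'wrist_torque': array([-0.01192683, -0.00283242,  0.00866883]), 'grasp_force': 60.73492884635925, 'opening': 0.40402881246284705}
to 3mm pre [20.6435194   0.94202324 -1.36727981]
```

To row units: 10 mm / 800 = 0.0125, 8 mm / 800 = 0.01.

```bash

python3 steer.py '0 0 0 0.0125 0 0 0.2;0 0 0 0.01 0 0 0.2;0 0 0 0 0 0 0.2;0 0 0 0 0 0 0.2' | sed -n 1,3p
python3 steer.py '0 0 0 0 0 0 0.2'| sed -n 1,3p
python3 steer.py '0 0 0 0 0 0 0.2'| sed -n 1,3p
python3 steer.py '0 0 0 0 0 0 0.2'| sed -n 1,3p
python3 - <<'E'
from h import *
c,im=shot("wrist","i1")
cv2.imwrite("pics/i1c.png",cv2.resize(im[0:260,170:400],None,fx=2.3,fy=2.3,interpolation=2))
E
```

```text
clock: 11.77
eef_pos: [528.0, -124.6, 131.8]
tcp_rot: [-3.141, -0.0, 1.62]
clock: 11.85
eef_pos: [528.1, -124.9, 132.0]
tcp_rot: [-3.142, 0.0, 1.62]
clock: 11.93
eef_pos: [528.2, -125.0, 132.0]
tcp_rot: [3.141, 0.0, 1.62]
clock: 12.02
eef_pos: [528.2, -124.8, 132.1]
tcp_rot: [3.141, 0.0, 1.62]
```

View pics/i1c.png

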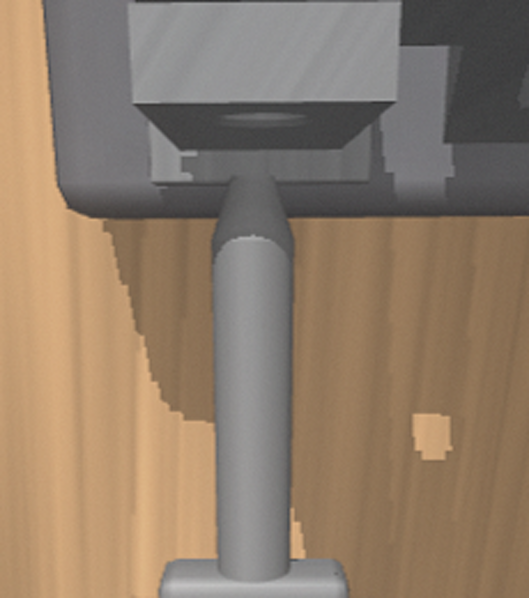

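The close view shows the pin axis at column about 280. The hole and fork centre are at column about 285, so the pin needs to move about 1.5 mm to +x; the yaw is aligned to within 0.01 rad. I'll correct that and start the insertion.

To row units: 6 mm / 800 = 0.0075, 1.5 mm / 800 = 0.0019, -0.005 rad / 6.2832 = -0.0008.

```bash

python3 steer.py '0 0 -0.0008 0 0.0019 0 0.2;0 0 0 0.0075 0 0 0.2;0 0 0 0.005 0 0 0.2;0 0 0 0.005 0 0 0.2;0 0 0 0 0 0 0.2'
python3 steer.py '0 0 0 0.005 0 0 0.2;0 0 0 0.005 0 0 0.2;0 0 0 0 0 0 0.2'
```

```text
clock: 12.48
eef_pos: [528.7, -109.4, 132.0]
tcp_rot: [-3.141, -0.0, 1.626]
contact_force: [0.1, -0.4, -2.2]
opening: 0.401
grasp_force: 60.7
clock: 12.73
eef_pos: [528.3, -101.6, 132.0]
tcp_rot: [-3.141, -0.0, 1.626]
contact_force: [-0.1, -1.1, -2.4]
opening: 0.4
grasp_force: 60.7
```

To row units: 5 mm / 800 = 0.0063.

```bash

python3 steer.py '0 0 0 0.0063 0 0 0.2;0 0 0 0.0063 0 0 0.2;0 0 0 0 0 0 0.2' |grep -E "pos|force"
python3 steer.py '0 0 0 0.0063 0 0 0.2;0 0 0 0.0063 0 0 0.2;0 0 0 0 0 0 0.2'|grep -E "pos|force"
python3 steer.py '0 0 0 0.0063 0 0 0.2;0 0 0 0.0063 0 0 0.2;0 0 0 0 0 0 0.2'|grep -E "pos|force"
```

```text
eef_pos: [527.8, -91.5, 132.0]
contact_force: [-0.0, 0.3, -2.4]
grasp_force: 60.7
eef_pos: [527.3, -81.5, 132.0]
contact_force: [0.0, 0.4, -2.7]
grasp_force: 60.7
eef_pos: [526.7, -71.5, 132.0]
contact_force: [-0.1, 0.1, -2.1]
grasp_force: 60.7
```

Insertion is going freely. About 25 mm remains.

To row units: 5 mm / 800 = 0.0063.

```bash

python3 steer.py '0 0 0 0.0063 0 0 0.2;0 0 0 0.0063 0 0 0.2;0 0 0 0.0063 0 0 0.2;0 0 0 0.0063 0 0 0.2;0 0 0 0 0 0 0.2' |grep -E "pos|force"
python3 steer.py '0 0 0 0.0025 0 0 0.2;0 0 0 0 0 0 0.2'|grep -E "pos|force"
python3 steer.py '0 0 0 0.0025 0 0 0.2;0 0 0 0 0 0 0.2'|grep -E "pos|force"
```

```text
eef_pos: [525.6, -51.4, 132.0]
contact_force: [-0.5, -0.3, -2.4]
grasp_force: 60.7
eef_pos: [525.6, -50.1, 132.1]
contact_force: [-0.1, 0.4, -2.1]
grasp_force: 60.7
eef_pos: [525.5, -48.3, 132.0]
contact_force: [-0.9, -0.4, -2.7]
grasp_force: 60.7
```

To row units: 1.5 mm / 800 = 0.0019.

```bash

python3 steer.py '0 0 0 0.0019 0 0 0.2;0 0 0 0 0 0 0.2' |grep -E "pos|force"
python3 steer.py '0 0 0 0.0019 0 0 0.2;0 0 0 0 0 0 0.2'|grep -E "pos|force"
python3 steer.py '0 0 0 0.0013 0 0 0.2;0 0 0 0 0 0 0.2'|grep -E "pos|force"
```

```text
eef_pos: [525.4, -46.8, 132.0]
contact_force: [0.5, 0.7, -1.8]
grasp_force: 60.7
eef_pos: [525.4, -46.5, 132.1]
contact_force: [-0.4, -8.5, -2.2]
grasp_force: 60.7
eef_pos: [525.4, -46.4, 132.1]
contact_force: [-0.0, -13.4, -2.2]
grasp_force: 60.7
```

To row units: -0.8 mm / 800 = -0.001, 0.7 mm / 800 = 0.0009.

```bash

python3 steer.py '0 0 0 0.0009 0 0 0.2;0 0 0 0 0 0 0.2;0 0 0 0 0 0 0.2;0 0 0 0 0 0 0.2;0 0 0 -0.001 0 0 0.2' |grep -E "pos|force"
python3 steer.py '0 0 0 0 0 0 0.65;0 0 0 0 0 0 0.65;0 0 0 0 0 0 0.65;0 0 0 0 0 0 0.65' |grep -E "pos|force|open"
python3 steer.py '0 0 0 0 0 -0.0188 0.65;0 0 0 0 0 -0.0375 0.65;0 0 0 -0.025 0 -0.0375 0.65;0 0 0 -0.0375 0 -0.0125 0.65;0 0 0 -0.0375 0 0 0.65'|grep -E "pos|force"
python3 steer.py '0 0 0 -0.0188 0 0 0.65;0 0 0 0 0 0 0;0 0 0 0 0 0 0'|grep -E "pos|force"
python3 - <<'E'
from h import *
c,im=shot("wrist","j1")
c2,t=shot("top","j2")
s=probe_bus.sense();print(s["eef_pos"])
cv2.imwrite("pics/v5.png",np.hstack([cv2.resize(im,(400,300)),cv2.resize(t[170:290,70:270],(400,240))[0:240].copy() if 0 else cv2.resize(t[130:280,70:270],(400,300))]))
E
```

```text
eef_pos: [525.4, -46.5, 132.1]
contact_force: [0.7, -8.6, -2.3]
grasp_force: 60.6
eef_pos: [525.5, -44.3, 132.2]
contact_force: [-0.1, 1.5, 0.5]
opening: 0.651
grasp_force: 0.0
eef_pos: [531.7, -124.9, 220.6]
contact_force: [1.7, 0.4, 0.3]
grasp_force: 0.0
eef_pos: [530.4, -139.5, 217.0]
contact_force: [-0.3, 0.9, -0.6]
grasp_force: 0.0
[ 530.26616342 -138.45884192  216.78797111]
```

View pics/v5.png

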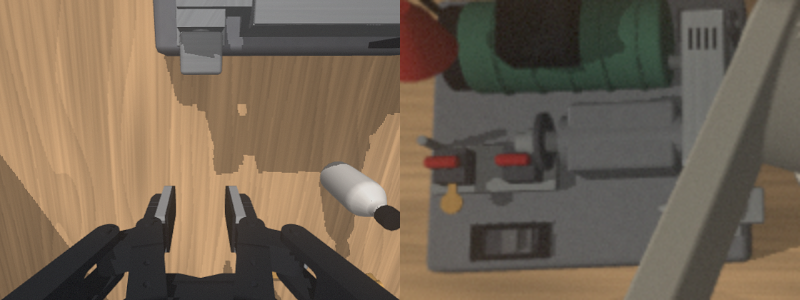

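The wrist view shows the pin head seated at the fork. The top view shows the switch frame at about pixels (105–146, 241–261). I'll check both numerically.

```bash
python3 - <<'E'
from h import *
np.set_printoptions(precision=1,suppress=True)
L=lambda f:np.load(f"pics/{f}.npy",allow_pickle=True).item()
print("head rear edge",plane(L("j1"),[[180*1.4,73*1.4],[222*1.4,73*1.4]],122))
c=L("j2")
g=cv2.imread("pics/top0.png",0);print(proj(c,[[489.7,197.9,66]]))
roi=g[235:270,95:160];m=(roi<45).astype(np.uint8)
m=cv2.morphologyEx(m,cv2.MORPH_CLOSE,np.ones((5,5)))
n,l,st,ce=cv2.connectedComponentsWithStats(m);i=1+np.argmax(st[1:,4]);ys,xs=np.nonzero(l==i)
rc=cv2.minAreaRect(np.c_[xs+95,ys+235].astype(np.float32));print(rc,"centre",plane(c,[rc[0]],58))
print(g[246:258:2,104:146])
c3=L("f3");p=proj(c3,[[489.7,197.9,66],[490.1,204.9,59]]);print("f3 pred ridge,frame",p)
g3=cv2.imread("pics/f3.png",0);u,v=p[1].astype(int);x0,y0=u-40,v-35
m=(g3[y0:y0+70,x0:x0+80]<50).astype(np.uint8);m=cv2.morphologyEx(m,cv2.MORPH_CLOSE,np.ones((5,5)))
n,l,st,ce=cv2.connectedComponentsWithStats(m);i=1+np.argmax(st[1:,4]);ys,xs=np.nonzero(l==i)
q=(xs.min()+xs.max())/2+x0,(ys.min()+ys.max())/2+y0;print(q,st[i],plane(c3,[q],59),"tri",tri(c,[rc[0]],c3,[q]))
E
```

```text
head rear edge [[508.4 -63.9 122. ]
 [543.9 -62.  122. ]]
[[128.4 250.1]]
((125.0, 250.5), (17.0, 38.0), 90.0) centre [[489.4 207.7  58. ]]
[[89 58 46 42 42 42 41 47 52 53 59 65 67 65 66 67 66 80 84 84 84 84 89 85
  73 50 63 58 65 73 83 72 52 59 58 46 40 41 43 44 41 57]
 [90 54 42 45 50 42 43 47 56 58 60 65 60 60 68 61 69 79 83 85 84 93 94 85
  70 55 60 61 60 73 86 75 55 57 63 47 45 37 44 42 45 55]
 [94 55 46 40 47 44 42 49 55 64 68 63 68 64 67 66 70 77 83 82 83 86 87 84
  71 54 64 65 64 75 81 68 59 62 57 44 43 36 48 39 45 55]
 [90 56 39 45 40 42 41 47 56 59 67 66 64 63 63 68 72 81 86 81 89 84 86 83
  67 56 66 63 60 73 80 63 51 50 57 44 42 46 41 40 45 54]
 [79 57 44 42 51 46 43 54 54 64 69 68 65 63 65 65 73 83 88 84 84 90 86 82
  66 60 65 75 81 85 81 65 55 52 46 40 43 47 46 38 52 63]
 [77 50 41 42 47 44 43 52 58 65 64 61 67 67 65 59 63 79 73 74 73 69 65 65
  62 61 66 62 62 62 60 58 52 47 45 45 45 46 46 46 46 59]]
f3 pred ridge,frame [[227.4 112.7]
 [228.2 114.9]]
(np.float64(230.0), np.float64(134.0)) [27 53 31  5 48] [[491.  161.5  59. ]] tri [[490.4 220.4  21.8   3. ]]
```

```bash

python3 steer.py '0 0 0 0 -0.0225 0 0;0 0 0 0 -0.0225 0 0;0 0 0 0.0488 0 0 0;0 0 0 0.0488 0 0 0;0 0 0 0.0488 0 0 0' |grep -E "pos|contact"
python3 steer.py '0 0 0 0.0488 0 0 0;0 0 0 0.0488 0 0 0;0 0 0 0.0488 0 0 0;0 0 0 0.0488 0 0 0;0 0 0 0.0488 0 0 0' |grep -E "pos|contact"
python3 steer.py '0 0 0 0 0 0.0375 0;0 0 0 0 0 0.0375 0;0 0 0 0 0 0.0375 0;0 0 0 0 0 0.025 0;0 0 0 0 0 0 0' |grep -E "pos|contact"
python3 steer.py '0 0 0 0 0 0 0;0 0 0 0 0 0 0'
python3 - <<'E'
from h import *
s=probe_bus.sense();R=Ro.from_euler("xyz",s["tcp_rot"]).as_matrix();print(s["eef_pos"],s["tcp_rot"],"to start",R.T@(np.array([477.1,172.1,83.5])-s["eef_pos"]))
E
```

```text
eef_pos: [487.3, -22.7, 217.0]
contact_force: [0.9, 0.5, -0.7]
eef_pos: [476.2, 173.2, 217.0]
contact_force: [2.3, -1.0, -0.1]
eef_pos: [474.0, 170.4, 103.3]
contact_force: [-0.5, -0.1, -0.9]
clock: 17.67
eef_pos: [477.8, 170.9, 108.1]
tcp_rot: [3.141, -0.0, 1.626]
contact_force: [0.1, 0.2, -0.3]
opening: -0.002
grasp_force: 0.0
[477.79295919 170.91898389 108.06265868] [ 3.14065301e+00 -3.60435519e-04  1.62648328e+00] to start [ 1.2089009  -0.64923216 24.56249681]
```

To row units: 14 mm / 800 = 0.0175, 7 mm / 800 = 0.0088.

```bash

python3 steer.py '0 0 0 0.0013 0 0.0175 0;0 0 0 0 0 0.0088 0;0 0 0 0 0 0.0044 0;0 0 0 0 0 0 0;0 0 0 0 0 0 0' |grep -E "pos|contact"
python3 steer.py '0 0 0 0.005 0 0 0;0 0 0 0.0038 0 0 0;0 0 0 0 0 0 0;0 0 0 0 0 0 0' |grep -E "pos|contact"
python3 steer.py '0 0 0 0.0038 0 0 0;0 0 0 0 0 0 0' |grep -E "pos|contact"
python3 steer.py '0 0 0 0.0038 0 0 0;0 0 0 0 0 0 0' |grep -E "pos|contact"
python3 steer.py '0 0 0 0.0038 0 0 0;0 0 0 0 0 0 0' |grep -E "pos|contact"
```

```text
eef_pos: [477.6, 171.2, 83.1]
contact_force: [-0.0, -0.1, 0.2]
eef_pos: [477.1, 178.5, 82.8]
contact_force: [0.1, -0.9, 0.4]
eef_pos: [476.9, 181.6, 82.6]
contact_force: [0.4, -0.1, -0.3]
eef_pos: [476.5, 184.2, 82.5]
contact_force: [0.2, -4.5, -0.4]
eef_pos: [476.5, 187.2, 82.5]
contact_force: [0.7, -3.2, -0.2]
```

To row units: 2 mm / 800 = 0.0025.

```bash

python3 steer.py '0 0 0 0.0025 0 0 0;0 0 0 0.0025 0 0 0;0 0 0 0 0 0 0' |grep -E "pos|contact"
python3 steer.py '0 0 0 0.0025 0 0 0;0 0 0 0.0025 0 0 0;0 0 0 0 0 0 0' |grep -E "pos|contact"
python3 steer.py '0 0 0 0.0019 0 0 0;0 0 0 0 0 0 0' |grep -E "pos|contact"
```

```text
eef_pos: [476.3, 191.7, 82.6]
contact_force: [-0.0, 0.2, -0.6]
eef_pos: [476.1, 195.6, 82.6]
contact_force: [-0.6, 1.0, 1.0]
eef_pos: [476.0, 196.9, 82.6]
contact_force: [0.1, -0.4, -0.1]
```

To row units: -40 mm / 800 = -0.05, -30 mm / 800 = -0.0375.

```bash

python3 steer.py '0 0 0 -0.01 0 0 0;0 0 0 0 0 -0.0375 0;0 0 0 0 0 -0.05 0;0 0 0 0 -0.05 -0.05 0;0 0 0 -0.05 -0.05 -0.025 0' |grep -E "pos|contact"
python3 steer.py '0 0 0 -0.05 -0.05 0 0;0 0 0 -0.05 -0.0375 0 0;0 0 0 -0.05 0 0 0;0 0 0 0 0 0 0;0 0 0 0 0 0 0'
python3 - <<'E'
from h import *
np.set_printoptions(linewidth=200)
c,t=shot("top","k1");g=cv2.cvtColor(t,cv2.COLOR_BGR2GRAY);b=cv2.imread("pics/top0.png",0)
print(b[247:254,104:146].mean(0).astype(int));print(g[247:254,104:146].mean(0).astype(int))
E
```

```text
eef_pos: [423.0, 160.1, 199.4]
contact_force: [0.8, -0.4, 2.0]
clock: 20.42
eef_pos: [371.9, 50.1, 196.2]
tcp_rot: [3.141, -0.0, 1.621]
contact_force: [0.5, 0.9, 0.4]
opening: 0.005
grasp_force: 0.0
[91 55 42 44 45 41 43 47 54 60 65 65 66 63 64 65 70 79 83 83 84 86 87 82 68 54 61 61 63 74 81 69 54 55 56 46 42 39 43 41 45 55]
[95 57 44 46 46 44 45 49 54 62 81 85 86 87 88 88 89 70 54 61 66 64 70 79 73 56 54 61 66 67 66 67 66 67 61 47 43 42 43 42 45 58]
```

The switch pattern in the top view has shifted 7 px (about 14 mm) to the left, so it is on. The pin is seated and the arm is clear, so I'm handing in.

```bash
python3 -c "
from rig import r, viewer, probe_bus, sign_off
print(sign_off())"
```

```text
the job is handed in; nothing more can be done
None
```

By my measurements the guard is down and pinned with the head home against the fork, the switch is on, and the arm is clear, so I handed the job in after about 20 s of robot time; the hand-in gave no verdict, and I viewed 11 pictures, one over the limit of 10.

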